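# Switch off and open a UV curing box

### The job

The two resin ring patterns in the UV curing box on the bench are cured. Switch the lamps off first by pressing the raised end of the red rocker down, then press the orange release tab so that the amber lid springs up, and push the lid all the way back until it rests open by itself. Only press and push: do not lift or shift the box, and leave the patterns inside and the bottle, tweezers and pot beside it where they are.

Things in the scene. Friction and masses are not known exactly. Their poses are not given: they have to be found in the camera images.
- uv_box: White UV curing box, 142 mm deep (x) x 124 mm wide (y), 2.7 kg, loose on four rubber feet. Origin: centre of its underside. Its x axis points from front to back, y to its left, z up. In front (x -72 to -22 mm) a level console 46 mm high with the red rocker (right) and orange tab (middle); behind it the chamber, walls 46 mm high and 10 mm thick, under the amber lid.
- lamp_switch (a joint): Red lamp rocker on the console, 30 mm long (box y) x 20 mm wide, black bezel 48 mm high; axis along the box's x through (-48, -36, 46) mm of the box. 0 = on: its right end (box -y) stands up; 0.36 rad = off: right half level, 50 mm high, left end up. It stays where it is left; about 2.5 N at the end moves it.
- switch_end (a point): Point on top of the rocker's right half, 13.5 mm from its middle, 1.5 mm inside its right end; the point to press down. While on: 54.8 mm high, at about (-48, -49, 55) mm of the box; while off: 50 mm high. It moves with the rocker.
- release_tab (a joint): Orange release tab in the middle of the console: ribbed pad 21 mm long (box x) x 24 mm wide, sloping from 50 mm high at its rear up to 57 mm at its front end, with a hook behind it that holds the lid's tongue. 0 = at rest; near 0.18 rad (front end down 5 mm) the hook lets go; stop at 0.33 rad (pad level, 47 mm high). Springs back; about 3.5 N at the front releases, 4.5 N reaches the stop.
- tab_pad (a point): Point on top of the tab's pad, 15 mm in front of its rear end, 55 mm high at rest, at (-52, 0, 55) mm of the box; press straight down here or up to 6 mm nearer the box's front. The hook stands up behind the pad, from x = -33 to -25 mm of the box, up to 58.5 mm high. The point moves with the tab.
- uv_lid (a joint): Lid: smooth dark frame 122 mm wide (y), 88 mm deep, 7 mm thick, with amber hood, top 72.5 mm high when shut, 0.15 kg, hinged at its rear edge. 0 = shut and caught; released, spring pins lift it to about 0.65 rad, where it rests. Pushed (1 to 3 N) past about 1.3 rad it falls back on to its stop at 1.85 rad, fully open, and stays; let go sooner it sinks back to 0.65 rad.
- lid_front (a point): Middle of the lower front edge of the lid's frame, 88 mm from the hinge line; moves with the lid. 47 mm high when shut, about 100 mm when sprung up (then at x = -5 mm of the box). A steel tongue 6 mm long and 14 mm wide stands out in front of it. The frame's front bar is 10 mm deep and 7 mm thick; the hood behind it rises 18 mm above the frame.
- lid_hinge (a point): Middle of the lid's hinge line, at (66, 0, 49) mm of the box; the line runs along the box's y.
- turntable (a point): Centre of the top of the round fixed turntable (radius 34 mm) in the chamber, at (20, 0, 17) mm of the box.
- band_pattern: Loose green resin band ring, 21 mm across, 6 mm high, lying flat on the turntable; origin: centre of its underside. Leave alone.
- signet_pattern: Loose green resin signet ring, 21 mm across with a small flat head, 9 mm high, lying flat on the turntable; origin: centre of its underside. Leave alone.
- bottle_brown: Small brown bottle with black cap, 40 mm across, 76 mm high, standing loose at the left of the box; origin: centre of its underside. Leave alone.
- tweezers_b: Steel tweezers, 122 x 19 x 8 mm, lying loose at the left of the box's front; origin: centre of the underside. Leave alone.
- pot_white: Small white cream pot, 46 mm across, 30 mm high, standing loose at the right of the box; origin: centre of its underside. Leave alone.
- lamp_head (a point): Centre of the shade of the fixed gooseneck lamp that hangs over the bench to the left of and above the box: a solid about 140 mm across in every direction, its underside 270 mm over the bench. Keep the gripper and arm clear of it; its neck bends away over the right of the box.

How it is judged:
On the way, in this order (a step that is already met when the one before it is completed fails the run):
1. the lamp switch is rocked over to off (value of joint lamp_switch above 0.27 rad), for 0.1 s.
2. the tab has been pressed and the lid has sprung up (value of joint uv_lid above 0.2 rad), for 0.1 s.
3. the lid is pushed all the way back (value of joint uv_lid above 1.7 rad), for 0.2 s.
At the end, for the whole second after the job is handed in: The lid rests fully open on its stop (over 1.75 rad), the lamp switch is off (over 0.27 rad), the tab has sprung back, the box stands still on its feet within 30 mm of its place, both patterns lie on the turntable, and bottle, tweezers and pot are within 20 mm of their places (value of joint uv_lid above 1.75 rad and velocity of joint uv_lid below 0.1 rad/s and value of joint lamp_switch above 0.27 rad and value of joint release_tab below 0.06 rad and distance of uv_box from where it was at the start of the episode below 0.03 m and angle between uv_box's own z axis and vertical below 0.03 rad and linear speed of uv_box below 0.02 m/s and distance between each of band_pattern, signet_pattern and turntable below 0.034 m and distance of each of bottle_brown, tweezers_b, pot_white from where it was at the start of the episode below 0.02 m); the robot touches nothing.
It fails at once if the lid comes open while the lamps are still on (value of joint uv_lid above 0.12 rad and value of joint lamp_switch below 0.2 rad).
It fails at once if the box is lifted, tipped or shoved more than 30 mm (height (world z) of uv_box above 0.012 m or angle between uv_box's own z axis and vertical above 0.12 rad or distance of uv_box from where it was at the start of the episode above 0.03 m).
It fails at once if a resin pattern is lifted or carried off the turntable (distance between any of band_pattern, signet_pattern and turntable above 0.04 m).
It fails at once if the bottle, tweezers or pot is lifted, knocked over or moved (distance of any of bottle_brown, tweezers_b, pot_white from where it was at the start of the episode above 0.02 m or angle between bottle_brown's own z axis and vertical above 0.3 rad).
It also fails if it takes over 40 s, if anything falls off the work surface, if the arm or the gripper's body presses on something with over 40 N, if the wrist force passes 120 N, or if a joint passes its speed limit or range.

### The arm

A 6-joint arm with a two-finger parallel gripper is mounted at the origin on a cart in front of the work surface, level with it; the furniture and walls round the work are solid. World frame = base frame: x ahead of the robot, y to its left, z up, the work surface at z = 0. Lengths are in m, angles in rad, forces in N, time in s.
With the tool pointing down it reaches from about 0.25 to 0.775 m from the base axis. Payload 4 kg.
Tool frame: the origin (TCP) lies at the very end of the fingers, on their centre line; the grasp point (between the pads) lies 19 mm behind it (tcp_to_grasp is the distance from the TCP to the grasp point, in m); z points along the fingers, y is the line along which they close (so a half turn about z gives the same grasp; the last joint's range is limited). The gripper opens to 94 mm and grips with 3 to 60 N. Pads are 16 mm wide; open, the fingers measure 119 mm over their backs; the gripper's body (75 mm by 177 mm) begins 78 mm behind the grasp point.
Start: joints at [1.192, 0.087, 1.371, -0, 1.684, -0.103], TCP at [0.15, 0.529, 0.206] pointing down, gripper open.
Joint ranges: [-3.1, 3.1], [-0.76, 2.03], [0.27, 2.55], [-1.08, 4.22], [0.17, 2.65], [-2.57, 2.57]. Speed limits (rad/s): [2.79, 2.79, 3.14, 3.14, 3.14, 3.14].

### API

Orientations are given as [roll, pitch, yaw] about the fixed x, y, z axes, in that order (R = Rz(yaw) Ry(pitch) Rx(roll)).
In Python, from bench import * gives the robot as it stands.
- The arm moves only by the tool creep_tool, called as a command line: name --argument value ..., lists and objects as JSON in quotes. Schema: {"type":"object","properties":{"motion":{"type":"object","properties":{"offsets":{"type":"array","items":{"type":"array","items":{"type":"number"},"minItems":5,"maxItems":5},"minItems":1,"maxItems":20}},"additionalProperties":false,"required":["offsets"]},"only":{"type":"string"},"quiet":{"type":"boolean"},"lines":{"type":"string"}},"required":["motion"],"additionalProperties":false}. motion is an object whose key "offsets" holds a list of rows, 1 to 20 of them, each of 5 numbers: the finger opening in m, then dx, dy, dz in a scale on which 1.0 is 0.6 m, then a turn about the tool's z in fractions of the full range, 1 being pi rad; each row shifts and turns the commanded pose from where the row before left it, along the tool's axes as they then stand; what a row does not reach is not made up. A row lasts 1/12 s, in which the tool goes at most 0.0417 m and 0.125 rad, less where a joint would pass 70% of its speed; a pose out of reach is approached as far as the arm can. The fingers move at their own pace and stop on an object; the grip force is fixed at half the most. Time passes only in rows, so rows that do not move let the fingers close. The tool returns the time, the measured TCP pose, the force, the opening and the grip force at its end. only (a regular expression) keeps the lines of the reply that match it, lines (a string "A,B") keeps lines A to B, and quiet returns only ok. A shift or turn number past 1, either way, is cut back to 1. Input that does not fit is refused with a message, and nothing moves.
- get_obs(): the state, without advancing time (a new reading comes with each control period).
- snapshot(name): name is "scene" or "top"; returns a dict with "color" (420x560x3 uint8, blue, green, red), "fx", "fy", "cx", "cy" (pixels), "extrinsics" (4x4, takes a point from world to camera coordinates). Camera axes: x right, y down, z forward; pixel columns grow to the right and rows downward; lengths in m; the calibration is good to about 2 mm. A picture is of the moment at which its call begins. There is no depth.
- close_job(): hands the job in; it is judged then, once.
The state is a dict: "time": time; "joint_positions": joint angles; "qvel": joint speeds; "joint_torque": joint torques, N m; "tool_pos": TCP position; "ee_rot": TCP orientation; "wrist_force": force on the tool from outside, world axes, zero at the start; "wrist_torque": the same for the moment, N m; "width": finger opening in m; "finger_force": force on a finger pad.
Only numpy, scipy, OpenCV 4.12 (cv2) and the standard library are available. Lean on these libraries where they do the work, as an engineer would, in place of code of your own. Each camera call takes 0.05 s, during which the arm holds its last target. There are 200 camera calls.

## Working session

There is one attempt and no reset: what is moved stays moved. The work goes in short steps, Python scripts to look and compute and a tool call to move; the robot and the scene stay as the last step left them, time stands still between calls to the robot, and variables do not carry over. Pictures are saved under pics/ and viewed, at most 10 in all, crops included, and the job is handed in when it is done.

```bash
mkdir -p pics
```

Run:
```python
from bench import *
import cv2,json
o=get_obs();print(o["tool_pos"],o["ee_rot"],o["time"],o["width"])
for n in("scene","top"):
    s=snapshot(n);cv2.imwrite(f"pics/{n}0.png",s["color"]);print(n,s["fx"],s["fy"],s["cx"],s["cy"]);print(s["extrinsics"])
```

```text
[0.14958991 0.52868363 0.20432008] [-3.13939738e+00 -1.84036867e-04  2.86574770e+00] 0.0 0.09430779356070922
scene 481.68095086917907 481.68095086917907 295.5269690461105 212.37332293550236
[[-0.87915563 -0.47646093  0.00838788  0.64397692]
 [-0.18569336  0.32632086 -0.92684015  0.2460935 ]
 [ 0.43886598 -0.81639431 -0.37536246  0.86106733]
 [ 0.          0.          0.          1.        ]]
top 394.57268272862746 394.57268272862746 269.87749909596687 214.4523125588151
[[ 0.00547224 -0.99908646  0.04238277  0.22557938]
 [-0.98663323 -0.01229719 -0.16249197  0.63591109]
 [ 0.16286472 -0.04092706 -0.9857992   0.97957914]
 [ 0.          0.          0.          1.        ]]
```

View pics/scene0.png

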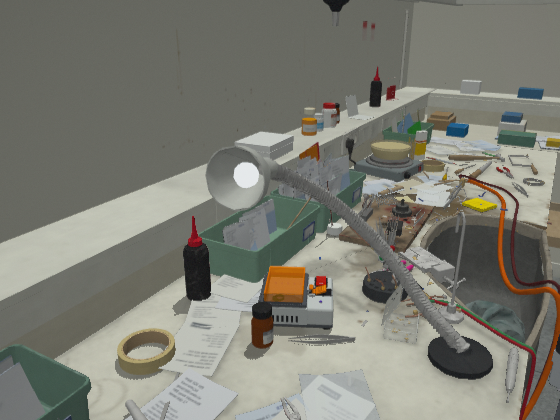

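View pics/top0.png

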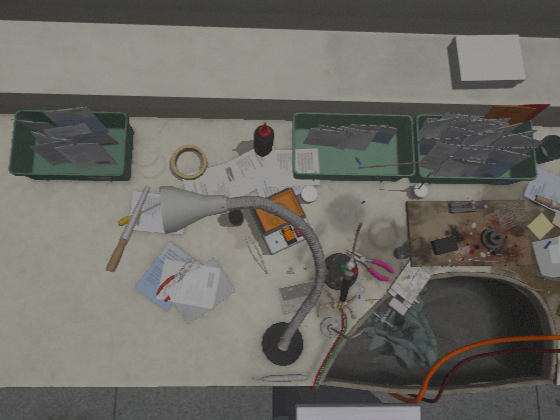

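Run:
```python
import cv2
a=cv2.imread("pics/scene0.png")[250:360,230:370];cv2.imwrite("pics/sc.png",cv2.resize(a,(770,605)[:1]+(600,),interpolation=cv2.INTER_CUBIC) if 0 else cv2.resize(a,None,fx=5.4,fy=5.4,interpolation=cv2.INTER_CUBIC))
a=cv2.imread("pics/top0.png")[175:275,215:335];cv2.imwrite("pics/tc.png",cv2.resize(a,None,fx=6,fy=6,interpolation=cv2.INTER_CUBIC))
```

```text
(no output)
```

View pics/sc.png

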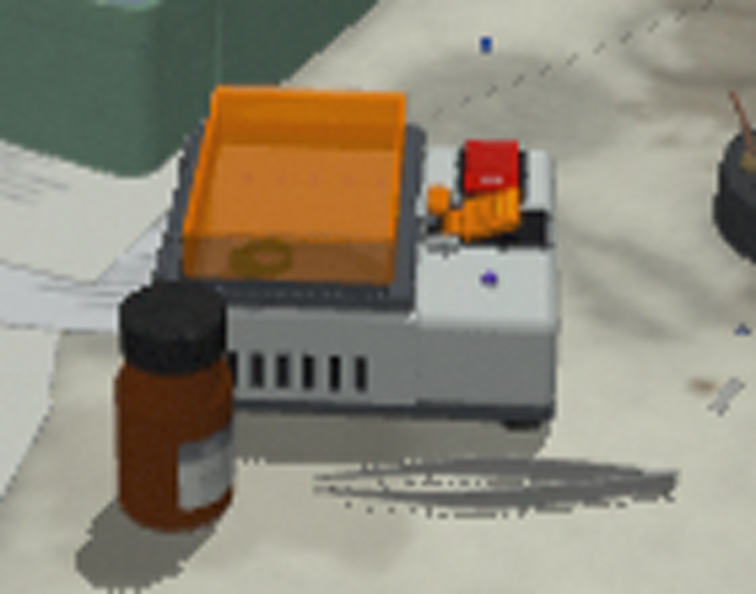

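View pics/tc.png

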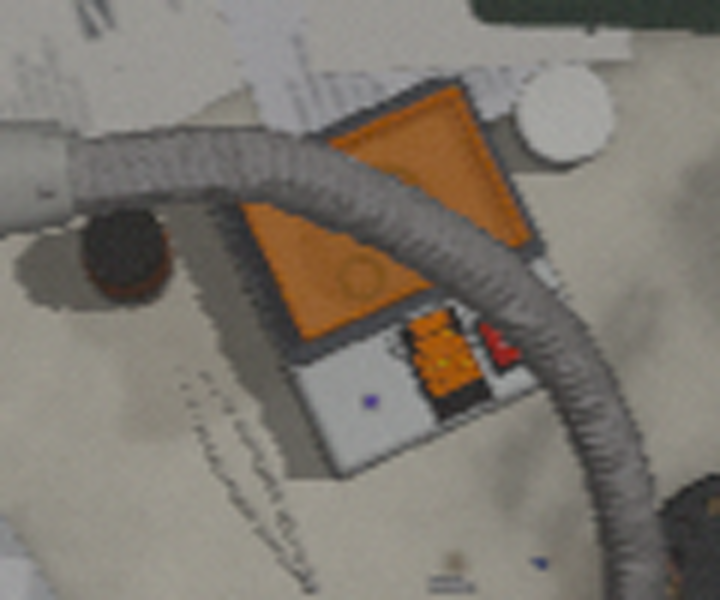

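Create h.py:
```python
import numpy as np,cv2
from scipy.optimize import least_squares
C={"s":(481.681,295.527,212.373,np.array([[-0.87915563,-0.47646093,0.00838788,0.64397692],[-0.18569336,0.32632086,-0.92684015,0.2460935],[0.43886598,-0.81639431,-0.37536246,0.86106733]])),
"t":(394.5727,269.8775,214.4523,np.array([[0.00547224,-0.99908646,0.04238277,0.22557938],[-0.98663323,-0.01229719,-0.16249197,0.63591109],[0.16286472,-0.04092706,-0.9857992,0.97957914]]))}
def proj(c,P):
    f,cx,cy,E=C[c];q=np.atleast_2d(P)@E[:,:3].T+E[:,3];return np.c_[cx+f*q[:,0]/q[:,2],cy+f*q[:,1]/q[:,2]]
def tri(ps,pt):
    r=least_squares(lambda P:np.r_[proj("s",P)[0]-ps,proj("t",P)[0]-pt],[.4,.1,.05]);return r.x,np.abs(r.fun).max()
S=lambda x,y:(230+x/5.4,250+y/5.4)
T=lambda x,y:(215+x/6,175+y/6)
```

Run:
```python
from h import *
np.set_printoptions(precision=4,suppress=True)
print("dot",tri(S(489,279),T(370,402)))
print("cornFL",tri(S(555,322),T(340,474)))
print("lidFL",tri(S(411,302),T(292,362)))
print("shade",tri((238,180),(180,207)))
print("bottle",tri(S(172,300),T(127,245)))
O=[("s",S(555,322),(-72,62,46)),("t",T(340,474),(-72,62,46)),("s",S(411,302),(-22,61,54)),("t",T(292,362),(-22,61,54)),
("s",S(553,150),(-72,-62,46)),("t",T(462,78),(66,-61,54)),("t",T(435,395),(-58,12,57)),("t",T(482,378),(-58,-12,57)),
("s",S(465,143),(-38,-50.5,55.3)),("s",S(520,143),(-58,-50.5,55.3)),("t",T(540,382),(-72,-62,46))]
def W(p,b):
    c,s=np.cos(p[2]),np.sin(p[2]);b=np.array(b)/1e3;return np.array([p[0]+c*b[0]-s*b[1],p[1]+s*b[0]+c*b[1],b[2]])
r=least_squares(lambda p:np.concatenate([proj(c,W(p,b))[0]-u for c,u,b in O]),[.45,.15,.4],loss="soft_l1")
print("pose",r.x);print(np.concatenate([proj(c,W(r.x,b))[0]-u for c,u,b in O]).reshape(-1,2))
for n,b in dict(sw=(-48,-49.5,54.8),tab=(-53,0,55),lid=(-5,0,100),hinge=(66,0,49)).items():print(n,W(r.x,b))
# neck
def dens(a):
    from scipy.interpolate import splprep,splev
    a=np.array(a,float);k,_=splprep(a.T,s=0);return np.array(splev(np.linspace(0,1,200),k)).T
t=dens([T(80,175),T(250,165),T(380,205),T(480,270),T(560,350),T(610,430),T(640,540),(312,310),(290,340)])
for ps in dens([(270,165),(300,175),(330,192),(355,215),(380,245),(405,280),(430,312),(462,345)])[::22]:
    R=[tri(ps,q) for q in t[::4]];x=min(R,key=lambda z:z[1]);print("neck",ps.round(),x)
```

```text
dot (array([0.5628, 0.2134, 0.0444]), np.float64(0.14156081267259424))
cornFL (array([0.5317, 0.226 , 0.0439]), np.float64(0.07644573435194957))
lidFL (array([0.5777, 0.2465, 0.0491]), np.float64(0.4536781706615045))
shade (array([0.6008, 0.411 , 0.3374]), np.float64(1.6421673874655767))
bottle (array([0.6268, 0.3185, 0.0748]), np.float64(0.8230763062226458))
pose [0.621  0.2029 0.4209]
[[ 0.0784  0.3885]
 [-1.5605  0.5531]
 [-0.2184 -1.2427]
 [-0.9464  0.9161]
 [ 0.6913 -1.1675]
 [-0.0987 -0.9041]
 [-1.5176  0.5304]
 [-0.8181 -0.3774]
 [ 0.5791 -1.8014]
 [ 0.1252 -1.365 ]
 [ 8.781  -3.3408]]
sw [0.5974 0.1381 0.0548]
tab [0.5726 0.1812 0.055 ]
lid [0.6164 0.2008 0.1   ]
hinge [0.6812 0.2298 0.049 ]
neck [270. 165.] (array([0.6055, 0.3211, 0.3355]), np.float64(0.4391978482909451))
neck [298. 174.] (array([0.6057, 0.2272, 0.2949]), np.float64(0.6201476959778063))
neck [325. 188.] (array([0.5782, 0.176 , 0.2589]), np.float64(0.8129136708422493))
neck [347. 207.] (array([0.5469, 0.1424, 0.2167]), np.float64(0.0631180605300301))
neck [367. 229.] (array([0.514 , 0.1209, 0.1707]), np.float64(1.1176470592039323))
neck [386. 253.] (array([0.4775, 0.1099, 0.1245]), np.float64(1.0818867958332703))
neck [403. 277.] (array([0.4388, 0.1096, 0.0814]), np.float64(0.6765104447778185))
neck [421. 301.] (array([0.3977, 0.1191, 0.0457]), np.float64(0.7979446377163981))
neck [440. 323.] (array([0.352 , 0.1449, 0.0258]), np.float64(0.2223693272253513))
neck [461. 344.] (array([0.3112, 0.1689, 0.0099]), np.float64(3.1918582871891203))
```

The views agree: box at about (0.621, 0.203), yaw 0.42; lid-left corner (264,235) and console front-left corner (272,254) in the top view. The neck passes about 0.26 m over the tab, so I'll move off to the front and test with a fingertip whether it is solid.

The manual's scale: shifts go in shares of 0.6 m and turns go in shares of pi rad. Converting my numbers, -0.0274 m / 0.6 = -0.0457, -0.0234 m / 0.6 = -0.039, -0.116 rad / 3.1416 = -0.0369.

creep_tool --motion '{"offsets":[[0, -0.0457, -0.039, 0, 0], [0, -0.0457, -0.039, 0, 0], [0, -0.0457, -0.039, 0, 0], [0, -0.0457, -0.039, 0, 0], [0, -0.0457, -0.039, 0, 0], [0, -0.0457, -0.039, 0, 0], [0, -0.0457, -0.039, 0, 0], [0, -0.0457, -0.039, 0, 0], [0, -0.0457, -0.039, 0, 0], [0, -0.0457, -0.039, 0, 0], [0, -0.0457, -0.039, 0, 0], [0, -0.0457, -0.039, 0, 0], [0, -0.0457, -0.039, 0, 0], [0, -0.0457, -0.039, 0, 0], [0, 0, 0, 0, -0.0369], [0, 0, 0, 0, -0.0369], [0, 0, 0, 0, -0.0369], [0, 0, 0, 0, -0.0369], [0, 0, 0, 0, -0.0369], [0, 0, 0, 0, -0.0372]]}'

```text
time: 1.77
tool_pos: [0.4293, 0.1094, 0.2049]
ee_rot: [3.141, -0.001, -2.715]
wrist_force: [-0.5, 0.4, 0.8]
width: 0.0004
finger_force: 0.0
```

creep_tool --motion '{"offsets":[[0, 0, 0, 0.0417, 0], [0, 0, 0, 0.0417, 0], [0, 0, 0, 0.0417, 0], [0, 0, 0, 0.0333, 0], [0, 0, 0, 0.0083, 0], [0, 0, 0, 0, 0]]}'

```text
time: 2.27
tool_pos: [0.428, 0.1093, 0.1034]
ee_rot: [3.14, -0.005, -2.72]
wrist_force: [-0.5, 0.2, -0.1]
width: 0.0003
finger_force: 0.0
```

creep_tool --motion '{"offsets":[[0, 0, 0, 0.0067, 0], [0, 0, 0, 0.0067, 0], [0, 0, 0, 0.0067, 0], [0, 0, 0, 0.0067, 0], [0, 0, 0, 0, 0]]}'

```text
time: 2.68
tool_pos: [0.4294, 0.1095, 0.0891]
ee_rot: [3.141, -0.0, -2.72]
wrist_force: [-0.9, 0.8, -0.3]
width: 0.0005
finger_force: 0.0
```

Run:
```python
from bench import *
import cv2
from h import *
a=snapshot("scene")["color"][100:380,200:500];b=snapshot("top")["color"][150:400,200:400]
cv2.imwrite("pics/p1.png",np.hstack([cv2.resize(a,(428,400)),cv2.resize(b,(320,400))]))
print(proj("s",[.43,.11,.09]),proj("t",[.43,.11,.09]))
```

```text
[[406.96873187 274.11774502]] [[320.14757602 295.18395351]]
```

View pics/p1.png

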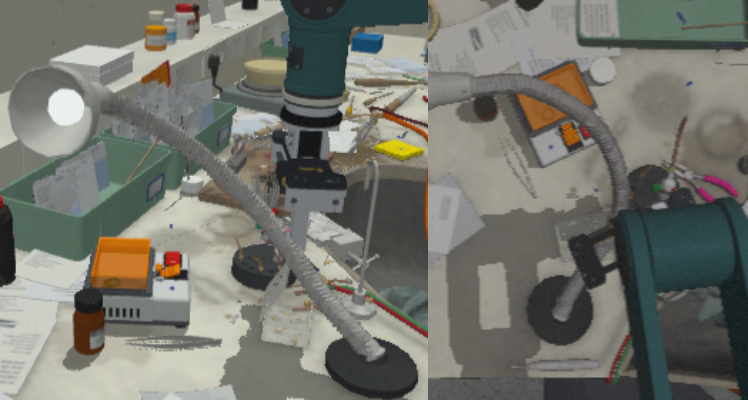

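The fingertip (scene crop (290,245)) is right behind the neck strand and level with it. I'll continue the probe downward.

Converted, 0.003 m / 0.6 = 0.005.

creep_tool --motion '{"offsets":[[0, 0, 0, 0.005, 0], [0, 0, 0, 0.005, 0], [0, 0, 0, 0.005, 0], [0, 0, 0, 0.005, 0], [0, 0, 0, 0, 0]]}'

```text
time: 3.2
tool_pos: [0.4301, 0.1095, 0.0789]
ee_rot: [-3.141, 0.001, -2.72]
wrist_force: [-3.2, 0.1, 7.8]
width: 0.0006
finger_force: 4.6
```

creep_tool --motion '{"offsets":[[0, 0, 0, 0.005, 0], [0, 0, 0, 0.005, 0], [0, 0, 0, 0.005, 0], [0, 0, 0, 0.005, 0], [0, 0, 0, 0, 0]]}'

```text
time: 3.62
tool_pos: [0.4378, 0.1078, 0.0739]
ee_rot: [-3.13, 0.017, -2.721]
wrist_force: [1.8, -6.7, 23.3]
width: 0.0006
finger_force: 11.0
```

The neck is solid (contact at z≈0.079, as triangulated). So I'll keep clear of it, working with one open fingertip 53 mm off the tool axis: the switch and lid from the right of the neck, the tab from its left.

Converted, -0.03215 m / 0.6 = -0.0536, -0.0317 m / 0.6 = -0.0528.

creep_tool --motion '{"offsets":[[0, 0, 0, -0.0417, 0], [0, 0, 0, -0.0417, 0], [0, 0, 0, -0.0417, 0], [0, 0, 0, -0.0417, 0], [0, 0.0146, -0.0528, 0, 0], [0, 0.0146, -0.0528, 0, 0], [0, 0.0146, -0.0528, 0, 0], [0, 0.0146, -0.0528, 0, 0], [0.094, -0.0536, -0.0027, 0, 0], [0.094, -0.0536, -0.0027, 0, 0], [0.094, -0.0536, -0.0027, 0, 0], [0.094, -0.0536, -0.0027, 0, 0], [0.094, -0.0536, -0.0027, 0, 0], [0.094, -0.0536, -0.0027, 0, 0], [0.094, 0, 0, 0, 0], [0.094, 0, 0, 0, 0], [0.094, 0, 0, 0, 0]]}'

```text
time: 5.03
tool_pos: [0.6289, 0.0495, 0.1648]
ee_rot: [3.141, -0.002, -2.72]
wrist_force: [-0.1, 0.3, 0.1]
width: 0.0565
finger_force: 0.0
```

Run:
```python
from bench import *
import cv2
from h import *
a=snapshot("scene")["color"][60:350,220:430];b=snapshot("top")["color"][150:350,215:375]
cv2.imwrite("pics/p2.png",np.hstack([cv2.resize(a,(434,600)),cv2.resize(b,(360,450)).repeat(1,0) if 0 else cv2.copyMakeBorder(cv2.resize(b,(360,450)),0,150,0,0,0)]))
p=get_obs()["tool_pos"];print(p,proj("s",p),proj("t",p))
```

```text
[0.62868055 0.04918203 0.16603822] [[327.76095265 208.41986574]] [[350.37009993 209.30600586]]
```

View pics/p2.png

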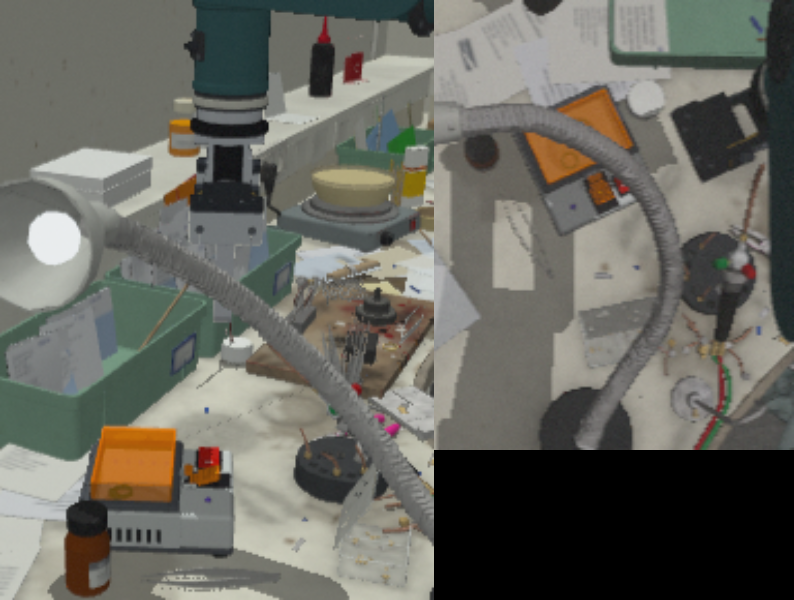

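The rocker is at top crop (622,185); nothing has moved. How tall the wide gripper body is matters for passing beneath the neck, so I'll turn the tool side-on and look.

Converted, 0.125 rad / 3.1416 = 0.0398.

creep_tool --motion '{"offsets":[[0.094, 0, 0, 0, 0.0398], [0.094, 0, 0, 0, 0.0398], [0.094, 0, 0, 0, 0.0398], [0.094, 0, 0, 0, 0.0398], [0.094, 0, 0, 0, 0.0398], [0.094, 0, 0, 0, 0.0398], [0.094, 0, 0, 0, 0.0398], [0.094, 0, 0, 0, 0.0398]]}'

```text
time: 5.8
tool_pos: [0.6287, 0.049, 0.1668]
ee_rot: [3.141, 0.001, 2.556]
wrist_force: [-0.2, -0.2, -0.3]
width: 0.0939
finger_force: 0.0
```

Run:
```python
from bench import *
import cv2
from h import *
p=get_obs()["tool_pos"]
a=snapshot("scene")["color"][30:230,220:440]
cv2.imwrite("pics/p3.png",cv2.resize(a,None,fx=3,fy=3,interpolation=cv2.INTER_CUBIC))
for h in(0,.05,.1,.15,.2,.25):print(h,(proj("s",p+[0,0,h])-[220,30])*3)
```

```text
0 [[323.43751067 534.18044139]]
0.05 [[325.82428763 467.99958289]]
0.1 [[328.30094577 399.32648749]]
0.15 [[330.87265964 328.01767474]]
0.2 [[333.54500875 253.91843491]]
0.25 [[336.32401802 176.8617086 ]]
```

View pics/p3.png

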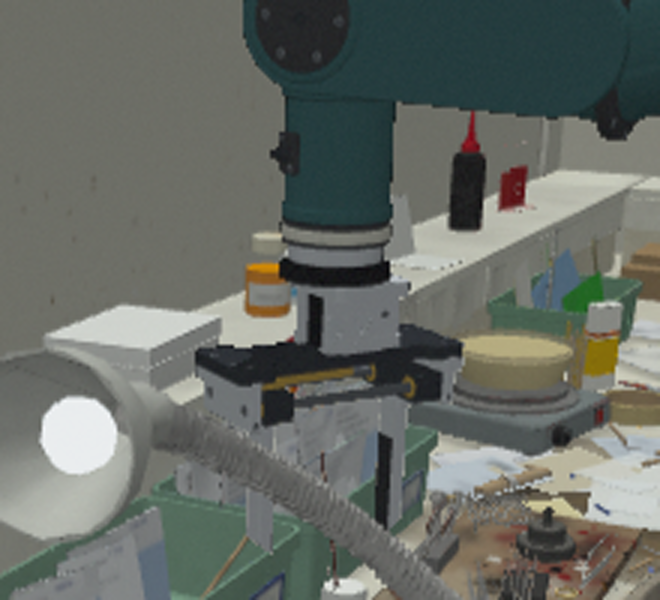

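The wide body spans only 97–140 mm above the tip, so it clears the neck when the tip stays at about 60 mm. I'll turn back, go low, then slide over the rocker's right end.

The manual's scale: shifts go in shares of 0.6 m and turns go in shares of pi rad. Converting my numbers, 0.0135 m / 0.6 = 0.0225, 0.013 m / 0.6 = 0.0217, -0.125 rad / 3.1416 = -0.0398.

creep_tool --motion '{"offsets":[[0.094, 0, 0, 0.0217, -0.0398], [0.094, 0, 0, 0.0217, -0.0398], [0.094, 0, 0, 0.0217, -0.0398], [0.094, 0, 0, 0.0217, -0.0398], [0.094, 0, 0, 0.0217, -0.0398], [0.094, 0, 0, 0.0217, -0.0398], [0.094, 0, 0, 0.0217, -0.0398], [0.094, 0, 0, 0.0217, -0.0398], [0.094, -0.0183, 0, 0, 0], [0.094, 0, 0.0217, 0, 0], [0.094, 0, 0.0217, 0, 0], [0.094, 0, 0.0225, 0, 0], [0.094, 0, 0, 0, 0], [0.094, 0, 0, 0, 0]]}'

```text
time: 7.02
tool_pos: [0.623, 0.0914, 0.0625]
ee_rot: [-3.141, 0.001, -2.718]
wrist_force: [-0.7, -0.5, 0.3]
width: 0.0943
finger_force: 0.0
```

Add to h.py:
```python
B=(.621,.2029,.4209)
def tobox(p):
    c,s=np.cos(B[2]),np.sin(B[2]);d=np.array(p[:2])-B[:2];return np.round([1e3*(c*d[0]+s*d[1]),1e3*(c*d[1]-s*d[0]),1e3*p[2]],1)
```

Run:
```python
from bench import *
from h import *
o=get_obs();print(tobox(o["tool_pos"]),o["width"])
a=snapshot("scene")["color"][240:340,240:360];b=snapshot("top")["color"][190:290,235:335]
cv2.imwrite("pics/p4.png",np.hstack([cv2.resize(a,(420,350),interpolation=cv2.INTER_CUBIC),cv2.resize(b,(350,350),interpolation=cv2.INTER_CUBIC)]))
```

```text
[ -43.7 -102.6   62.5] 0.09428086863046224
```

View pics/p4.png

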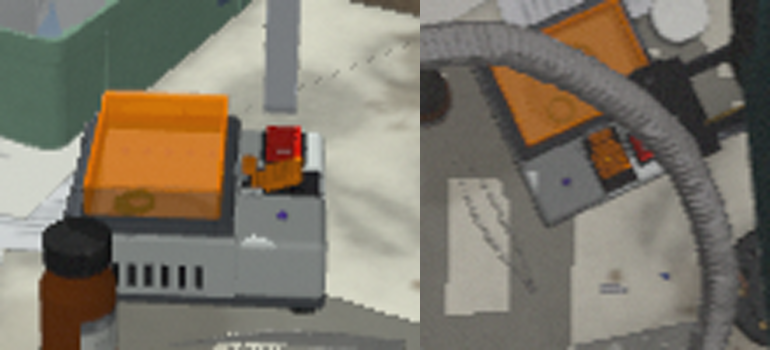

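The fingertip (crop (281,112)) hangs just over the rocker's raised right end (crop (284,127)). Pressing.

Converted, 0.003 m / 0.6 = 0.005, 0.002 m / 0.6 = 0.0033.

creep_tool --motion '{"offsets":[[0.094, 0, 0, 0.005, 0], [0.094, 0, 0, 0.005, 0], [0.094, 0, 0, 0.0033, 0], [0.094, 0, 0, 0.0033, 0], [0.094, 0, 0, 0, 0]]}'

```text
time: 7.53
tool_pos: [0.6236, 0.0893, 0.0513]
ee_rot: [-3.141, -0.0, -2.721]
wrist_force: [0.7, -2.2, 0.3]
width: 0.0936
finger_force: 0.7
```

creep_tool --motion '{"offsets":[[0.094, 0, 0, 0.0033, 0], [0.094, 0, 0, 0.0017, 0], [0.094, 0, 0, 0, 0]]}'

```text
time: 7.78
tool_pos: [0.624, 0.0886, 0.0491]
ee_rot: [-3.139, 0.0, -2.721]
wrist_force: [0.6, -5.2, 4.2]
width: 0.0938
finger_force: 3.0
```

Run:
```python
from bench import *
from h import *
o=get_obs();print(tobox(o["tool_pos"]),o["wrist_force"])
```

```text
[ -44.  -105.6   49.1] [ 0.6387798  -5.1646326   4.19614007]
```

Run:
```python
from bench import *
from h import *
a=snapshot("scene")["color"][262:322,285:355]
cv2.imwrite("pics/p5.png",cv2.resize(a,(700,600),interpolation=cv2.INTER_CUBIC))
def W(b):
    c,s=np.cos(B[2]),np.sin(B[2]);b=np.array(b)/1e3;return [B[0]+c*b[0]-s*b[1],B[1]+s*b[0]+c*b[1],b[2]]
for b in [(-44,-46,49),(-44,-52,49),(-58,-51,50),(-38,-51,50),(-58,-21,54),(-38,-21,54)]:print(b,((proj("s",W(b))-[285,262])*10).round())
```

```text
(-44, -46, 49) [[344. 166.]]
(-44, -52, 49) [[345. 151.]]
(-58, -51, 50) [[413. 153.]]
(-38, -51, 50) [[316. 148.]]
(-58, -21, 54) [[411. 210.]]
(-38, -21, 54) [[311. 205.]]
```

View pics/p5.png

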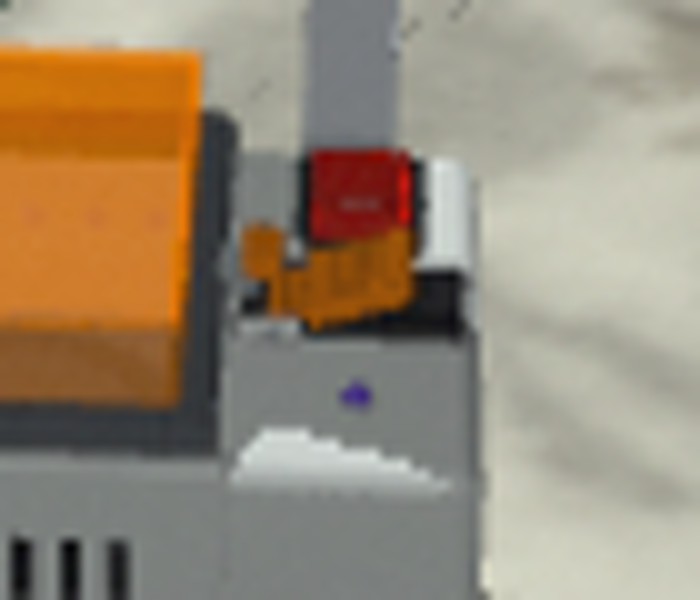

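The rocker is still on: the fingertip slipped down just outside its right end (red end edge at y≈148, finger behind it). I'll lift, shift 7 mm in and press again.

Converted, -0.007 m / 0.6 = -0.0117, -0.006 m / 0.6 = -0.01.

creep_tool --motion '{"offsets":[[0.094, 0, -0.0017, -0.01, 0], [0.094, 0, 0, -0.0117, 0], [0.094, 0, 0.0067, 0, 0], [0.094, 0, 0.0067, 0, 0], [0.094, 0, 0, 0, 0], [0.094, 0, 0, 0, 0]]}'

```text
time: 8.33
tool_pos: [0.6201, 0.0973, 0.0611]
ee_rot: [3.141, -0.001, -2.719]
wrist_force: [-0.2, -0.6, -0.6]
width: 0.0939
finger_force: 0.0
```

creep_tool --motion '{"offsets":[[0.094, 0, 0, 0.005, 0], [0.094, 0, 0, 0.005, 0], [0.094, 0, 0, 0.0033, 0], [0.094, 0, 0, 0.0033, 0], [0.094, 0, 0, 0, 0]]}'

```text
time: 8.75
tool_pos: [0.6205, 0.0962, 0.0513]
ee_rot: [-3.141, -0.0, -2.721]
wrist_force: [0.8, -1.3, -1.1]
width: 0.0939
finger_force: 0.0
```

creep_tool --motion '{"offsets":[[0.094, 0, 0, 0.0025, 0], [0.094, 0, 0, 0.0025, 0], [0.094, 0, 0, 0, 0]]}'

```text
time: 9.0
tool_pos: [0.6208, 0.0962, 0.0506]
ee_rot: [-3.141, 0.001, -2.72]
wrist_force: [-3.0, -1.9, 9.2]
width: 0.094
finger_force: 4.2
```

Run:
```python
from bench import *
from h import *
o=get_obs();print(tobox(o["tool_pos"]),o["wrist_force"])
```

```text
[-43.7 -97.3  50.6] [-3.00919217 -1.86392106  9.23392421]
```

Converted, -0.034 m / 0.6 = -0.0567, -0.03 m / 0.6 = -0.05.

creep_tool --motion '{"offsets":[[0.094, 0, 0, -0.01, 0], [0.094, 0, 0, -0.01, 0], [0.094, 0, -0.0367, 0, 0], [0.094, 0, -0.0417, 0, 0], [0.094, 0, 0, -0.05, 0], [0.094, 0, 0, -0.05, 0], [0.094, 0, 0, -0.0567, 0], [0.094, 0, 0, 0, 0]]}'

```text
time: 9.67
tool_pos: [0.6438, 0.0536, 0.1635]
ee_rot: [-3.136, 0.014, -2.721]
wrist_force: [1.8, 0.7, 2.2]
width: 0.0944
finger_force: 0.0
```

Run:
```python
from bench import *
from h import *
def red(im,c):
    b,g,r=[x.astype(int) for x in cv2.split(im)]
    m=(r>110)&(g<60)&(b<60);sl=(slice(265,300),slice(305,340)) if c=="s" else (slice(220,250),slice(285,315))
    y,x=np.nonzero(m[sl]);print(c,len(x),x.min()+sl[1].start,x.max()+sl[1].start,y.min()+sl[0].start,y.max()+sl[0].start)
    for row in im[sl][5:22:1,10:24:3,2]:print(row,end=" ") if 0 else None
for c,n in(("s","scene"),("t","top")):
    red(cv2.imread(f"pics/{n}0.png"),c);im=snapshot(n)["color"];cv2.imwrite(f"pics/{n}1.png",im);red(im,c)
a=cv2.imread("pics/scene0.png");d=cv2.imread("pics/scene1.png")
print(a[272:296,321].tolist());print(d[272:296,321].tolist())
```

```text
s 82 316 325 276 285
s 66 316 325 278 284
t 15 295 300 229 235
t 9 297 300 230 234
[[138, 150, 150], [136, 147, 148], [136, 146, 146], [131, 140, 151], [57, 63, 172], [26, 31, 177], [24, 33, 176], [25, 32, 175], [22, 32, 173], [13, 24, 168], [39, 45, 174], [93, 95, 171], [17, 23, 170], [14, 39, 130], [10, 89, 168], [10, 89, 168], [10, 91, 170], [10, 93, 177], [10, 96, 183], [10, 105, 202], [10, 72, 133], [20, 42, 69], [25, 24, 27], [79, 80, 77]]
[[144, 154, 155], [140, 152, 153], [139, 151, 150], [142, 152, 152], [139, 151, 156], [108, 118, 164], [14, 26, 181], [12, 24, 180], [29, 35, 178], [66, 69, 171], [20, 29, 171], [23, 26, 126], [18, 20, 114], [18, 40, 72], [10, 94, 175], [10, 94, 175], [10, 93, 175], [10, 94, 178], [10, 70, 128], [10, 73, 137], [10, 74, 137], [18, 43, 71], [24, 21, 24], [50, 50, 49]]
```

Run:
```python
from h import *
t=np.array([.623,.0914,.0625]);ty=np.array([-.409,.9124,0]);tx=np.array([-.9124,-.409,0])
for o in(47,50,53,59.5):print(o,proj("s",t+ty*o/1e3),proj("s",t+ty*o/1e3+tx*.008)[0],proj("s",t+ty*o/1e3-tx*.008)[0])
def W(p,b):
    c,s=np.cos(p[2]),np.sin(p[2]);b=np.array(b)/1e3;return np.array([p[0]+c*b[0]-s*b[1],p[1]+s*b[0]+c*b[1],b[2]])
O=[("s",S(555,322),(-72,62,46)),("s",S(411,302),(-22,61,54)),("s",S(553,150),(-72,-62,46)),("s",S(463,143),(-38,-50.5,55.3)),("s",S(520,143),(-58,-50.5,55.3)),("s",S(552,412),(-72,62,8)),
("t",T(340,474),(-72,62,46)),("t",T(292,362),(-22,61,54)),("t",T(462,78),(66,-61,54)),("t",T(435,395),(-58,12,57)),("t",T(482,378),(-58,-12,57))]
for cc in("s","t","st"):
    o=[q for q in O if q[0] in cc]
    r=least_squares(lambda p:np.concatenate([proj(c,W(p,b))[0]-u for c,u,b in o]),[.62,.2,.42],loss="soft_l1");print(cc,r.x.round(4));print(r.fun.reshape(-1,2).round(1).tolist())
```

```text
47 [[319.63960943 270.52063926]] [323.52380715 270.69145059] [315.75957258 270.35001091]
50 [[319.59747048 271.22883083]] [323.49252954 271.40050159] [315.70659561 271.05734449]
53 [[319.55509484 271.94100029]] [323.46107615 272.11353745] [315.65332123 271.768649  ]
59.5 [[319.4624594  273.49784114]] [323.392317   273.67227979] [315.53686113 273.32359155]
s [0.62   0.2064 0.4346]
[[0.2, 1.2], [-0.1, -0.3], [0.0, -0.6], [0.3, -1.1], [-0.5, -0.7], [0.0, 1.8]]
t [0.6216 0.2006 0.4289]
[[-0.4, 0.4], [0.1, 0.8], [0.5, -1.2], [-0.4, 0.3], [0.2, -0.7]]
st [0.6216 0.202  0.4289]
[[0.2, -0.1], [-0.0, -1.6], [0.3, -1.6], [0.7, -2.1], [-0.2, -1.7], [0.0, 0.5], [-1.0, 0.4], [-0.5, 0.8], [-0.0, -1.2], [-1.0, 0.3], [-0.3, -0.7]]
```

Red pixels confirm the rocker is off: right end down about 2 px, left end face now showing. The finger tips are about 6 mm thick, so the contact offset is 50 mm. Now I'll go round the front to the left side for the tab.

Converted, 0.034 m / 0.6 = 0.0567, 0.0296 m / 0.6 = 0.0493.

creep_tool --motion '{"offsets":[[0.094, 0.0567, 0.0033, 0, 0], [0.094, 0.0567, 0.0033, 0, 0], [0.094, 0.0567, 0.0033, 0, 0], [0.094, 0.0567, 0.0033, 0, 0], [0.094, 0.0567, 0.0033, 0, 0], [0.094, 0.0567, 0.0033, 0, 0], [0.094, -0.0038, 0.0493, 0, 0], [0.094, -0.0038, 0.0493, 0, 0], [0.094, -0.0038, 0.0493, 0, 0], [0.094, -0.0038, 0.0493, 0, 0], [0.094, -0.0038, 0.0493, 0, 0], [0.094, -0.0333, 0.0417, 0, 0], [0.094, -0.0333, 0.0417, 0, 0], [0.094, -0.0333, 0.0417, 0, 0], [0.094, -0.0333, 0.0417, 0, 0], [0.094, -0.0333, 0.0417, 0, 0]]}'

```text
time: 11.1
tool_pos: [0.4377, 0.2772, 0.1521]
ee_rot: [-3.141, -0.004, -2.72]
wrist_force: [1.2, -0.8, -0.1]
width: 0.094
finger_force: 0.0
```

creep_tool --motion '{"offsets":[[0.094, 0, 0, 0.0333, -0.0344], [0.094, 0, 0, 0.0333, -0.0344], [0.094, 0, 0, 0.0333, -0.0344], [0.094, 0, 0, 0.0333, -0.0344], [0.094, 0, 0, 0.0333, -0.0344], [0.094, 0, 0, 0, 0]]}'

```text
time: 11.6
tool_pos: [0.4342, 0.2739, 0.0477]
ee_rot: [3.135, -0.011, -2.178]
wrist_force: [-1.0, 0.2, -0.2]
width: 0.0944
finger_force: 0.0
```

Converted, -0.012 m / 0.6 = -0.02.

creep_tool --motion '{"offsets":[[0.094, 0, 0, -0.02, 0], [0.094, 0, 0, 0, 0], [0.094, 0, 0, 0, 0]]}'

```text
time: 11.85
tool_pos: [0.4405, 0.2768, 0.0692]
ee_rot: [-3.139, 0.004, -2.182]
wrist_force: [0.6, -0.1, 0.7]
width: 0.0941
finger_force: 0.0
```

Converted, -0.02 m / 0.6 = -0.0333, -0.018 m / 0.6 = -0.03.

creep_tool --motion '{"offsets":[[0.094, 0.0033, -0.03, 0.0067, 0], [0.094, 0, -0.0333, 0, 0], [0.094, 0, -0.0333, 0, 0], [0.094, 0, -0.0333, 0, 0], [0.094, 0, -0.025, 0, 0], [0.094, 0, -0.0167, 0, 0], [0.094, 0, -0.0083, 0, 0], [0.094, 0, 0, 0, 0], [0.094, 0, 0, 0, 0]]}'

```text
time: 12.6
tool_pos: [0.526, 0.2128, 0.0626]
ee_rot: [3.141, 0.0, -2.181]
wrist_force: [-0.2, 0.2, 0.1]
width: 0.0937
finger_force: 0.0
```

Run:
```python
from bench import *
from h import *
o=get_obs();p=o["tool_pos"];y=o["ee_rot"][2];ty=np.array([np.sin(y),-np.cos(y),0])
print(p,tobox(p-ty*.05),o["wrist_force"])
for n in("scene","top"):cv2.imwrite(f"pics/{n}2.png",snapshot(n)["color"])
```

```text
[0.52597287 0.21278471 0.06260757] [-57.    5.   62.6] [-0.15943942  0.17137332  0.09083036]
```

Converted, 0.003 m / 0.6 = 0.005, -0.001 m / 0.6 = -0.0017.

creep_tool --motion '{"offsets":[[0.094, -0.0033, -0.0017, 0.0033, 0], [0.094, 0, 0, 0.005, 0], [0.094, 0, 0, 0.0033, 0], [0.094, 0, 0, 0.0033, 0], [0.094, 0, 0, 0, 0]]}'

```text
time: 13.12
tool_pos: [0.5271, 0.2135, 0.0533]
ee_rot: [3.14, -0.002, -2.18]
wrist_force: [-4.1, 0.3, 3.3]
width: 0.094
finger_force: 2.0
```

creep_tool --motion '{"offsets":[[0.094, 0, 0, 0.0033, 0], [0.094, 0, 0, 0.0033, 0], [0.094, 0, 0, 0, 0], [0.094, 0, 0, 0, 0]]}'

```text
time: 13.45
tool_pos: [0.5279, 0.2135, 0.0494]
ee_rot: [3.141, -0.0, -2.18]
wrist_force: [-3.8, -0.3, 3.7]
width: 0.0939
finger_force: 2.4
```

Converted, 0.001 m / 0.6 = 0.0017.

creep_tool --motion '{"offsets":[[0.094, 0, 0, 0.0017, 0], [0.094, 0, 0, 0.0017, 0], [0.094, 0, 0, 0, 0], [0.094, 0, 0, 0, 0]]}'

```text
time: 13.78
tool_pos: [0.5281, 0.2134, 0.0476]
ee_rot: [3.141, -0.0, -2.181]
wrist_force: [-4.5, -1.2, 5.3]
width: 0.094
finger_force: 2.7
```

Add to h.py:
```python
def amber(im):
    b,g,r=[x.astype(int) for x in cv2.split(im)]
    m=((r>140)&(g>60)&(g<150)&(b<60))[225:330,255:312];y,x=np.nonzero(m);return len(x),x.min()+255,x.max()+255,y.min()+225,y.max()+225
```

Run:
```python
from bench import *
from h import *
print(amber(cv2.imread("pics/scene2.png")));im=snapshot("scene")["color"];cv2.imwrite("pics/scene3.png",im);print(amber(im))
```

```text
(1104, np.int64(264), np.int64(311), np.int64(266), np.int64(300))
(929, np.int64(256), np.int64(295), np.int64(248), np.int64(298))
```

The lid sprang up (amber top row 266→248). I'll retreat left, then go round to the right again.

Converted, 0.025 m / 0.6 = 0.0417, -0.02 m / 0.6 = -0.0333, 0.108 rad / 3.1416 = 0.0344.

creep_tool --motion '{"offsets":[[0.094, 0, 0, -0.0117, 0], [0.094, 0, 0, -0.0117, 0], [0.094, 0, 0.025, 0, 0], [0.094, 0, 0.0417, 0, 0], [0.094, 0, 0.0417, 0, 0], [0.094, 0, 0.0417, 0, 0], [0.094, 0, 0.0333, 0, 0], [0.094, 0, 0, -0.0333, 0.0344], [0.094, 0, 0, -0.0333, 0.0344], [0.094, 0, 0, -0.0333, 0.0344], [0.094, 0, 0, -0.0333, 0.0344], [0.094, 0, 0, -0.0333, 0.0344], [0.094, 0, 0, 0, 0], [0.094, 0, 0, 0, 0]]}'

```text
time: 15.0
tool_pos: [0.4381, 0.2772, 0.1622]
ee_rot: [3.141, 0.003, -2.717]
wrist_force: [-0.1, 0.1, -0.3]
width: 0.0936
finger_force: 0.0
```

Run:
```python
from bench import *
from h import *
im=snapshot("scene")["color"];cv2.imwrite("pics/scene4.png",im);print(amber(im))
```

```text
(769, np.int64(256), np.int64(311), np.int64(248), np.int64(297))
```

Converted, -0.0359 m / 0.6 = -0.0598, 0.02 m / 0.6 = 0.0333.

creep_tool --motion '{"offsets":[[0.094, 0.0333, -0.0417, 0, 0], [0.094, 0.0333, -0.0417, 0, 0], [0.094, 0.0333, -0.0417, 0, 0], [0.094, 0.0333, -0.0417, 0, 0], [0.094, 0.0333, -0.0417, 0, 0], [0.094, 0.0038, -0.0493, 0, 0], [0.094, 0.0038, -0.0493, 0, 0], [0.094, 0.0038, -0.0493, 0, 0], [0.094, 0.0038, -0.0493, 0, 0], [0.094, 0.0038, -0.0493, 0, 0], [0.094, -0.0598, -0.002, 0, 0], [0.094, -0.0598, -0.002, 0, 0], [0.094, -0.0598, -0.002, 0, 0], [0.094, -0.0598, -0.002, 0, 0], [0.094, -0.0598, -0.002, 0, 0], [0.094, -0.0598, -0.002, 0, 0], [0.094, 0, 0, 0.05, 0], [0.094, 0, 0, 0.05, 0], [0.094, 0, 0, 0.0333, 0], [0.094, 0, 0, 0, 0]]}'

```text
time: 16.72
tool_pos: [0.6421, 0.0636, 0.0718]
ee_rot: [3.135, -0.015, -2.718]
wrist_force: [0.2, 0.7, -1.0]
width: 0.094
finger_force: 0.0
```

creep_tool --motion '{"offsets":[[0.094, 0, 0, 0, 0], [0.094, 0, 0, 0, 0]]}'

```text
time: 16.88
tool_pos: [0.6475, 0.0633, 0.0818]
ee_rot: [3.142, 0.0, -2.72]
wrist_force: [-0.8, 0.2, 0.2]
width: 0.0941
finger_force: 0.0
```

Run:
```python
from bench import *
from h import *
print(tobox(get_obs()["tool_pos"]))
```

```text
[ -32.8 -138.2   81.8]
```

Converted, 0.013 m / 0.6 = 0.0217, -0.01 m / 0.6 = -0.0167.

creep_tool --motion '{"offsets":[[0.094, 0, 0.0217, 0, 0], [0.094, 0, 0.0217, 0, 0], [0.094, 0, 0.0217, 0, 0], [0.094, 0, 0, 0, 0], [0.094, -0.0167, 0, 0, 0], [0.094, -0.0167, 0, 0, 0], [0.094, -0.0167, 0, 0, 0], [0.094, 0, 0, 0, 0]]}'

```text
time: 17.55
tool_pos: [0.6596, 0.1121, 0.0821]
ee_rot: [-3.141, 0.001, -2.719]
wrist_force: [-0.0, -1.2, -0.4]
width: 0.094
finger_force: 0.2
```

creep_tool --motion '{"offsets":[[0.094, -0.0167, 0, 0, 0], [0.094, -0.0167, 0, 0, 0], [0.094, -0.0167, 0, 0, 0], [0.094, -0.0167, 0, 0, 0], [0.094, -0.0167, 0, 0, 0], [0.094, -0.0167, 0, 0, 0], [0.094, 0, 0, 0, 0]]}'

```text
time: 18.13
tool_pos: [0.7058, 0.1319, 0.0812]
ee_rot: [3.141, -0.022, -2.725]
wrist_force: [-21.2, -6.6, 10.7]
width: 0.0944
finger_force: 11.6
```

Run:
```python
from bench import *
from h import *
print(tobox(get_obs()["tool_pos"]))
im=snapshot("scene")["color"];cv2.imwrite("pics/scene5.png",im);print(amber(im))
```

```text
[ 48.4 -99.5  81.2]
(199, np.int64(255), np.int64(311), np.int64(241), np.int64(298))
```

creep_tool --motion '{"offsets":[[0.094, 0.0133, 0, 0, 0], [0.094, 0, 0, 0, 0]]}'

```text
time: 18.35
tool_pos: [0.7046, 0.1317, 0.0817]
ee_rot: [3.142, -0.002, -2.721]
wrist_force: [-3.7, -0.9, -0.1]
width: 0.0943
finger_force: 1.8
```

Run:
```python
from bench import *
from h import *
o=get_obs();print(tobox(o["tool_pos"]),o["wrist_force"])
a=snapshot("scene")["color"];cv2.imwrite("pics/scene6.png",a);a=a[200:340,230:370];b=snapshot("top")["color"][160:280,215:335]
cv2.imwrite("pics/p6.png",np.hstack([cv2.resize(a,(400,400),interpolation=cv2.INTER_CUBIC),cv2.resize(b,(400,400),interpolation=cv2.INTER_CUBIC)]))
```

```text
[ 47.2 -99.1  81.7] [-3.70104979 -0.92228494 -0.08027865]
```

View pics/p6.png

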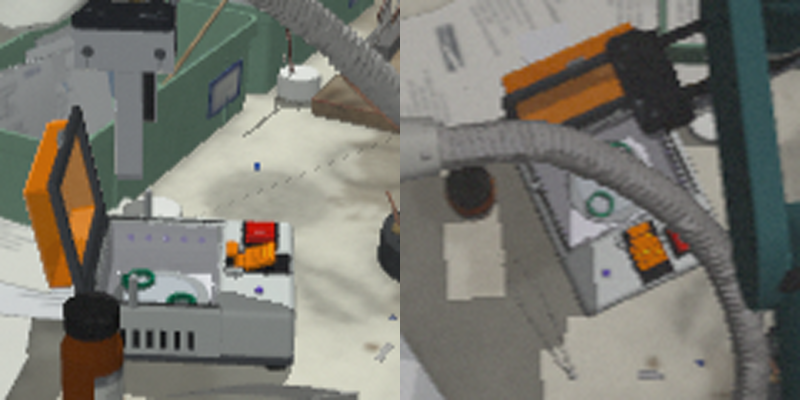

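The lid is past vertical, leaning back (scene crop (70,200)); rings are on the turntable and the purple console dot is unmoved. I'll back off and check that the lid stays.

Converted, -0.03 m / 0.6 = -0.05, -0.02 m / 0.6 = -0.0333.

creep_tool --motion '{"offsets":[[0.094, 0.025, 0, 0, 0], [0.094, 0.0333, 0, 0, 0], [0.094, 0.0333, 0, 0, 0], [0.094, 0, -0.0333, 0, 0], [0.094, 0, -0.05, 0, 0], [0.094, 0, -0.05, 0, 0], [0.094, 0, -0.0333, -0.0333, 0], [0.094, 0, 0, 0, 0], [0.094, 0, 0, 0, 0]]}'

```text
time: 19.2
tool_pos: [0.6989, 0.0182, 0.1032]
ee_rot: [-3.14, 0.005, -2.722]
wrist_force: [0.4, 0.8, -0.3]
width: 0.094
finger_force: 0.0
```

Run:
```python
from bench import *
from h import *
o=get_obs();print(tobox(o["tool_pos"]))
im=snapshot("scene")["color"];cv2.imwrite("pics/scene7.png",im);tp=snapshot("top")["color"];cv2.imwrite("pics/top7.png",tp)
print(amber(cv2.imread("pics/scene6.png")),amber(im))
def W(b):
    c,s=np.cos(.425),np.sin(.425);b=np.array(b)/1e3;return np.array([.621+c*b[0]-s*b[1],.2025+s*b[0]+c*b[1],b[2]])
for t in(1.3,1.5,1.7,1.85):
    P=W((66-88*np.cos(t),61,49+88*np.sin(t)));Q=W((66-88*np.cos(t),-61,49+88*np.sin(t)));print(t,proj("s",P),proj("s",Q),proj("t",P),proj("t",Q))
for y in range(232,262,3):print(y,"".join("#" if v.max()<90 and int(v.max())-int(v.min())<25 else("o" if int(v[2])-int(v[0])>90 else ".") for v in im[y,235:285]))
```

```text
[  -4.3 -200.4  103.2]
(215, np.int64(255), np.int64(311), np.int64(250), np.int64(291)) (204, np.int64(255), np.int64(311), np.int64(251), np.int64(292))
1.3 [[270.97539145 264.86243361]] [[278.11472542 236.31900195]] [[252.82802104 208.04186085]] [[299.17095207 188.13411543]]
1.5 [[261.36402575 262.98734745]] [[269.61325002 234.65963125]] [[249.90837781 201.25711051]] [[296.32287182 181.42623622]]
1.7 [[251.66522182 262.837386  ]] [[261.02176352 234.56467707]] [[246.96478479 194.68085815]] [[293.28168487 174.99624028]]
1.85 [[244.5925872  263.85958092]] [[254.74573772 235.52172368]] [[244.83104893 190.08505437]] [[290.96695159 170.55047154]]
232 ..................................................
235 .................................................#
238 .................###.......................###.###
241 ................#####......................#.###..
244 .........oooooo#######..............#..#..####..##
247 ........oooo..#####.###.............######..#..###
250 .......ooooo...###.o.###.........##.####...#....#.
253 ......oooooo#.###.ooo.###....######.##.#..#.#...##
256 ....ooooooo#####.ooooo.###..##...##....##..#..#.##
259 ...ooooooo#.###.ooooooo.###....##...#....#....#.##
```

The lid's top corner lies at (253.5, 237), matching 1.85 rad, and stays there with the robot clear.

```bash
python3 -c "
from bench import *
print(close_job())"
```

```text
the job is handed in; nothing more can be done
None
```

The job is handed in at about 19 s of the 40 s allowed: camera checks showed the lamps off and the lid open at about 1.85 rad, staying there once the robot was clear, the rings on the turntable and the box unmoved, but the hand-in returned no verdict, and I did not measure the bottle, tweezers, pot or tab at the end.

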